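Tools back into the drawer foam

TASK

The foam inserts of the tool drawer lie on the bench among four loose tools: put the red slotted screwdriver, the yellow cross-head screwdriver, the adjustable wrench and the torpedo level each into the insert cut to its own outline, lying fully down on the blue floor of the cut-out so that the drawer will shut over it, the level standing on its edge as now. Let go of them all, and leave the glue bottle and the oil can standing where they are.

Things in the scene. Friction and masses are not known exactly. Their poses are not given: they have to be found in the camera images.
- slotted_driver: slotted screwdriver, red handle, lying, 211 mm long. Origin: on its axis at mid-length, 14 mm above what it lies on; x along the tool to the tip. Round handle (28 mm thick, 30 high) from x = -105 to -4 mm, 6 mm shaft to +105. Balance point x = -51 mm: grip there, across the handle. 90 g
- crosshead_driver: cross-head screwdriver, yellow handle with black ring, lying, 175 mm long (shorter than the red one). Origin: on its axis at mid-length, 13 mm above what it lies on; x along the tool to the tip. Round handle (26 mm thick, 28 high) from x = -87 to +8 mm, 6 mm shaft to +87. Balance point x = -39 mm: grip there, across the handle. 80 g
- adjustable_wrench: grey steel adjustable wrench lying flat, 194 mm long, 10 mm thick. Origin: in the handle at mid-length, 5 mm above what it lies on; x from handle to jaws. Flat handle (16 mm wide) from x = -97 to +5 mm, widening to the jaws (48 mm wide, x = +40 to +97). Balance point x = +10 mm; grip across the handle at x = -20 to 0. 220 g
- torpedo_level: red spirit level with yellow vials, standing on its edge: 226 (x) x 28 x 38 mm high. Origin: its centre, 19 mm above what it stands on; z up. Grip across it at x = 0. Either way round is right. 200 g
- insert_slotted: fixed black foam block 258 (x) x 74 x 22 mm. Cut-out 14 mm deep, blue floor 8 mm above the table: for the red screwdriver, 45 mm wide from x = -115 to +6 mm (handle), narrowing to 23 from +18 to +115 (shaft). Finger notches across the block to both sides, floor deep, x = -74 to -28. Origin: centre of its underside; x along the cut-out. Tool home: both origins over each other, x axes alike.
- insert_crosshead: fixed black foam block 258 (x) x 74 x 22 mm. Cut-out 14 mm deep, blue floor 8 mm above the table: for the yellow screwdriver, 42 mm wide from x = -97 to +18 mm (handle), narrowing to 23 from +30 to +97 (shaft). Finger notches across the block to both sides, floor deep, x = -62 to -16. Origin: centre of its underside; x along the cut-out. Tool home: both origins over each other, x axes alike.
- insert_wrench: fixed black foam block 258 (x) x 74 x 22 mm. Cut-out 14 mm deep, blue floor 8 mm above the table: for the wrench, 34 mm wide from x = -106 to +10 mm (handle), widening to 62 from +28 to +106 (jaws). Finger notches across the block to both sides, floor deep, x = -35 to 11. Origin: centre of its underside; x along the cut-out. Tool home: both origins over each other, x axes alike.
- insert_level: fixed black foam block 258 (x) x 74 x 22 mm. Cut-out 14 mm deep, blue floor 8 mm above the table: for the level, a plain slot 44 mm wide from x = -121 to +121 mm. Finger notches across the block to both sides, floor deep, x = -23 to 23. Origin: centre of its underside; x along the cut-out. Level home: on its edge, origins over each other, either way round.
- glue_bottle: bystander, not to be moved: upright cream wood glue bottle with orange nozzle, 59 mm thick, 155 mm high, behind the row of tools. Origin: centre of its underside; z up
- oil_can: bystander, not to be moved: upright grey pump oil can with bent spout, 79 mm wide, 152 mm high, behind the row of tools. Origin: centre of its underside; z up

How it is judged:
By the outcome, as a careful person would: the job done as asked, in the order asked, and still so for the second after the job is handed in, with the robot touching nothing.
It also fails if it takes over 112 s, if anything falls off the work surface, if the arm or the gripper's body presses on something with over 40 N, if the wrist force passes 120 N, or if a joint passes its speed limit or range.

ROBOT

A 6-joint arm with a two-finger parallel gripper is mounted at the origin on a cart in front of the work surface, level with it; the furniture and walls round the work are solid. World frame = base frame: x ahead of the robot, y to its left, z up, the work surface at z = 0. Lengths are in m, angles in rad, forces in N, time in s.
With the tool pointing down it reaches from about 0.25 to 0.775 m from the base axis. Payload 4 kg.
Tool frame: the origin (TCP) lies at the very end of the fingers, on their centre line; the grasp point (between the pads) lies 19 mm behind it; z points along the fingers, y is the line along which they close (so a half turn about z gives the same grasp; the last joint's range is limited). The gripper opens to 94 mm and grips with 3 to 60 N. Pads are 16 mm wide; open, the fingers measure 119 mm over their backs; the gripper's body (75 mm by 177 mm) begins 78 mm behind the grasp point.
Start: joints at [1.122, 0.087, 1.371, -0, 1.684, -0.103], TCP at [0.186, 0.517, 0.206] pointing down, gripper open.
Joint ranges: [-3.1, 3.1], [-0.76, 2.03], [0.27, 2.55], [-1.08, 4.22], [0.17, 2.65], [-2.57, 2.57]. Speed limits (rad/s): [2.79, 2.79, 3.14, 3.14, 3.14, 3.14].

INTERFACE

Orientations are given as a unit quaternion [x, y, z, w].
In Python, from workcell import sensors, eyes, job gives the robot as it stands. The module is installed in compiled form; this text tells all that it offers.
- The arm moves only by the shell command python3 -m creep 'ROWS' [FORCE]. ROWS is JSON, a list of rows, each a list of 5 numbers: the finger opening in mm, from 0 to 94, then the shift along the world's x, y, z each as a share of 0.5 m, from -1 to 1, then the turn about the world's z as a share of 360 degrees, from -1 to 1. A call has 1 to 8 rows; each row is the pose to reach, as a shift and turn from the pose commanded when the call began, turning the shorter way round; what a row does not reach only later rows make up. A row lasts 1/8 s, in which the tool goes at most 62.5 mm and 10.7 degrees, less where a joint would pass 70% of its speed; a pose out of reach is approached as far as the arm can. A call with a number of a shift or a turn outside -1 to 1 is refused whole. A call with a gripper value outside its range is refused whole. The fingers move at their own pace and stop on an object; FORCE is the grip in N (left out, the last holds). Time passes only in rows, so rows that repeat a pose let the fingers close. It gives the time, the measured TCP pose, the force, the opening and the grip force at its end, in the units of the state.
- sensors.get_obs(): the state, without advancing time (a new reading comes with each control period).
- eyes.read_camera(name): name is "scene" or "top" or "wrist"; returns (picture, depth): 384x512x3 uint8, red, green, blue; 384x512 float32, m along the optical axis (not along the pixel's ray), 0 where there is no reading.
- eyes.camera_params(name): a dict with "fov_y" (degrees; the focal length in pixels is half the picture's height over the tangent of half this angle, whatever the lens; pixels are square), "cx", "cy" (the principal point, pixels), "R" (3x3) and "t" (3): a world point X has camera coordinates R X + t. Camera axes: x right, y down, z forward; pixel columns grow to the right and rows downward; lengths in m; the calibration is good to about 2 mm. The wrist camera is an equidistant fisheye: a pixel r from the principal point sees the ray r / f radians off the axis. A picture is of the moment at which its call begins: read the wrist's pose just before it. camera_params takes no time and is no camera call; for the wrist camera it gives the pose at the moment of the call.
- job.sign_off(): hands the job in; it is judged then, once.
The state is a dict: "time": time; "joints": joint angles; "qvel": joint speeds; "joint_efforts": joint torques, N m; "eef_pos": TCP position; "tcp_rot": TCP orientation; "ft_force": force on the tool from outside, world axes, zero at the start; "torque": the same for the moment, N m; "opening": opening from 0.0 (shut) to 1.0 (fully open); "grasp_force": force on a finger pad.
Only numpy, scipy, OpenCV 4.12 (cv2) and the standard library are available. Lean on these libraries where they do the work, as an engineer would, in place of code of your own. Each camera call takes 0.05 s, during which the arm holds its last target. There are 200 camera calls.

## Working session

There is one attempt and no reset: what is moved stays moved. The work goes in short steps, Python scripts to look and compute and a shell command to move; the robot and the scene stay as the last step left them, time stands still between calls to the robot, and variables do not carry over. Pictures are saved under pics/ and viewed, at most 18 in all, crops included, and the job is handed in when it is done.

```bash
mkdir -p pics
cat > h.py <<'E'
import numpy as np,cv2
from workcell import sensors,eyes,job
def cam(n):
    p=eyes.camera_params(n); im,d=eyes.read_camera(n); return p,im,d
def cloud(p,d):
    f=d.shape[0]/2/np.tan(np.radians(p['fov_y'])/2)
    v,u=np.mgrid[:d.shape[0],:d.shape[1]]
    c=np.stack([(u-p['cx'])/f*d,(v-p['cy'])/f*d,d],-1)
    return (c-np.array(p['t']))@np.array(p['R'])
E
python3 - <<'E'
from h import *
for n in ['top','scene']:
    p,im,d=cam(n); np.savez(n+'.npz',im=im,d=d,X=cloud(p,d))
    cv2.imwrite(f'pics/{n}0.png',cv2.resize(im[...,::-1],(800,600),interpolation=cv2.INTER_CUBIC)); print(n,p)
print(sensors.get_obs())
E
```

```text
top {'fov_y': 46.916327958227484, 'cx': 257.9373624363957, 'cy': 191.92501383770843, 'R': array([[-0.01111634, -0.99990233, -0.00847096],
       [-0.99793238,  0.01162996, -0.0632116 ],
       [ 0.06330394,  0.00775077, -0.9979642 ]]), 't': array([0.0896423 , 0.60174357, 1.2851499 ])}
scene {'fov_y': 56.42591947490348, 'cx': 249.84204197315347, 'cy': 190.8834196844199, 'R': array([[ 0.63894501, -0.76922983,  0.00589442],
       [-0.45847481, -0.38695324, -0.80004252],
       [ 0.61769743,  0.50848074, -0.59991434]]), 't': array([-0.32142575,  0.34974812,  0.54970573])}
{'time': 0.1, 'joints': array([ 1.12192851e+00,  8.78646363e-02,  1.37206643e+00, -2.14412755e-05,
        1.68362504e+00, -1.03118394e-01]), 'qvel': array([-0.0003935 , -0.00081302, -0.00482537, -0.00024747, -0.00217507,
       -0.00049897]), 'joint_efforts': array([ 2.01753741e-03, -3.41254735e+01, -3.03301084e+01,  7.18530058e-02,
        3.04968178e-02, -8.51395498e-05]), 'eef_pos': array([0.18620179, 0.51699773, 0.20444885]), 'tcp_rot': array([ 1.72016012e-01,  9.85093664e-01, -9.47476069e-04, -2.57272497e-04]), 'ft_force': array([ 0.79066682, -0.45066535, -0.30439441]), 'torque': array([-0.00090014, -0.00256639, -0.02597977]), 'grasp_force': 0.0, 'opening': 1.0011665738332565}
```

View pics/top0.png

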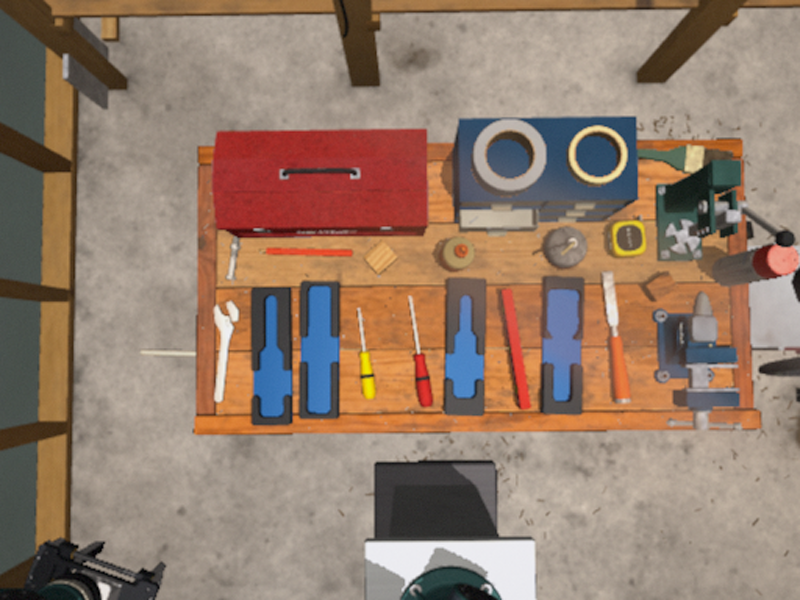

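View pics/scene0.png

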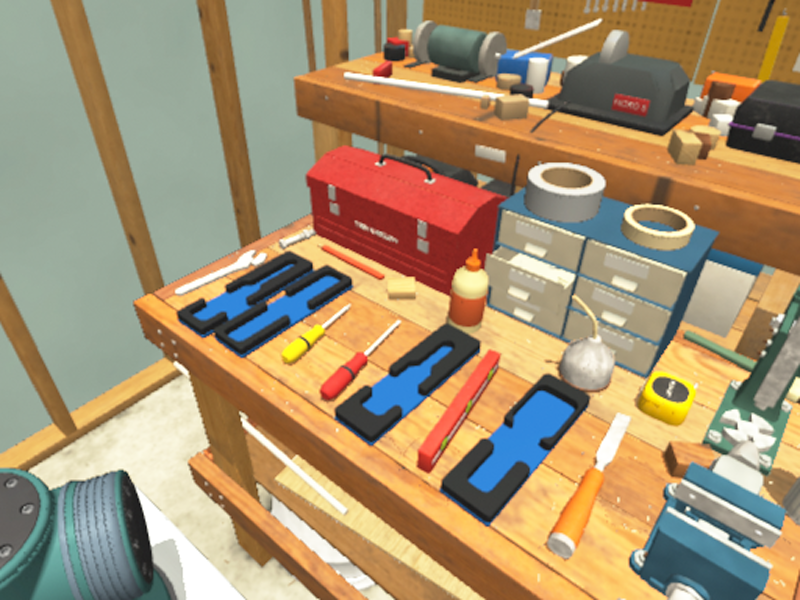

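```bash
cat > m.py <<'E'
from h import *
def grid(z,im,p,s=1.0,x0=.24,x1=.60,y0=-.3,y1=.45):
    # ortho picture at plane z, rows: x decreasing, cols: y decreasing
    xs=np.arange(x1,x0,-.001/s); ys=np.arange(y1,y0,-.001/s)
    Y,X=np.meshgrid(ys,xs); C=np.stack([X,Y,0*X+z],-1)@np.array(p['R']).T+np.array(p['t'])
    f=192/np.tan(np.radians(p['fov_y'])/2)
    return cv2.remap(im,(C[...,0]/C[...,2]*f+p['cx']).astype('f4'),(C[...,1]/C[...,2]*f+p['cy']).astype('f4'),cv2.INTER_CUBIC)
def blobs(z,im,p,test,amin=400):
    g=grid(z,im,p); m=test(cv2.cvtColor(g,cv2.COLOR_RGB2HSV)).astype('u1')
    n,l,s,_=cv2.connectedComponentsWithStats(m)
    for i in range(1,n):
        if s[i,4]<amin: continue
        r,c=np.nonzero(l==i); P=np.c_[.5995-.001*r+.0005,.45-.001*c]
        (cx,cy),(w,h),a=cv2.minAreaRect((P*1000).astype('f4'))
        mu=P.mean(0); ev,V=np.linalg.eigh(np.cov(P.T)); v=V[:,1]*np.sign(V[0,1])
        t=(P-mu)@v; q=(P-mu)@V[:,0]
        print('area',s[i,4],'mean',mu.round(4),'ang',np.degrees(np.arctan2(v[1],v[0])).round(2),'rect',np.round([cx,cy,w,h,a],1),'len',t.min().round(4),t.max().round(4), 'mid',(mu+v*(t.min()+t.max())/2).round(4))
E
python3 - <<'E'
from m import *
z=np.load('top.npz'); p=eyes.camera_params('top'); im=z['im']
print('blue floor');blobs(.008,im,p,lambda h:(h[...,0]>98)&(h[...,0]<125)&(h[...,1]>120)&(h[...,2]>90))
print('red .014');blobs(.014,im,p,lambda h:((h[...,0]<5)|(h[...,0]>174))&(h[...,1]>170)&(h[...,2]>90))
print('red .038');blobs(.038,im,p,lambda h:((h[...,0]<5)|(h[...,0]>174))&(h[...,1]>170)&(h[...,2]>90))
print('yellow');blobs(.013,im,p,lambda h:(h[...,0]>24)&(h[...,0]<34)&(h[...,1]>150)&(h[...,2]>120))
print('steel');blobs(.01,im,p,lambda h:(h[...,1]<50)&(h[...,2]>150),150)
print('black');blobs(.022,im,p,lambda h:(h[...,2]<70))
g=grid(.012,im,p); cv2.imwrite('pics/o.png',g[...,::-1])
X=z['X']; print('d table',np.median(X[200:250,190:220,2]), X[200,330],X[165,292],X[158,362])
E
```

```text
blue floor
area 8796 mean [0.4741 0.3335] ang 0.98 rect [493. 332. 214.  70.   0.] len -0.0883 0.1261 mid [0.493  0.3338]
area 10406 mean [0.4983 0.2435] ang -0.63 rect [495.8 243.1  70.8 209.6  88.3] len -0.1073 0.102 mid [0.4956 0.2435]
area 7182 mean [ 0.4887 -0.0311] ang -2.26 rect [502.9 -31.6  70.9 169.8  87.6] len -0.0707 0.0991 mid [ 0.5029 -0.0317]
area 1860 mean [ 0.4428 -0.2127] ang 1.29 rect [ 446.5 -213.    71.    30.     0. ] len -0.0319 0.0395 mid [ 0.4465 -0.2126]
red .014
area 3576 mean [ 0.4946 -0.1294] ang 7.74 rect [ 499.4 -128.5  204.9   20.7    7.7] len -0.0976 0.1073 mid [ 0.4994 -0.1287]
area 819 mean [0.4788 0.0524] ang 7.52 rect [480.   51.6  43.4  22.3   4.9] len -0.0205 0.023 mid [0.4801 0.0526]
area 1161 mean [0.429  0.0455] ang 9.06 rect [428.3  45.6  49.2  24.9   8.1] len -0.0252 0.024 mid [0.4283 0.0454]
red .038
area 3481 mean [ 0.496  -0.1255] ang 7.74 rect [ 500.7 -125.   202.2   20.3    7.4] len -0.0964 0.1058 mid [ 0.5007 -0.1249]
area 784 mean [0.4797 0.0527] ang 7.32 rect [480.7  52.1  42.5  21.5   5.2] len -0.0201 0.0222 mid [0.4807 0.0528]
are
[... 952 characters left out ...]
63] ang 3.79 rect [538.  306.5  25.  124.   90. ] len -0.0724 0.0529 mid [0.538  0.3057]
area 1018 mean [0.4281 0.2665] ang 10.32 rect [437.7 248.5  58.  100.1  89.3] len -0.045 0.0597 mid [0.4353 0.2678]
area 455 mean [ 0.4303 -0.1743] ang -2.49 rect [ 436.  -174.4    6.3   88.2   88. ] len -0.0384 0.0498 mid [ 0.436  -0.1746]
area 1878 mean [0.3942 0.3315] ang 89.97 rect [401.  330.5  73.   52.   90. ] len -0.0375 0.0355 mid [0.3942 0.3305]
area 10895 mean [0.2711 0.0503] ang 89.71 rect [273.  30. 220.  64.  90.] len -0.1301 0.0896 mid [0.271 0.03 ]
d table 0.009242150550395876 [ 0.57720334 -0.13153959  0.00224423] [ 0.66961213 -0.01219037  0.11420224] [ 0.68295789 -0.19825605  0.14046965]
```

View pics/o.png

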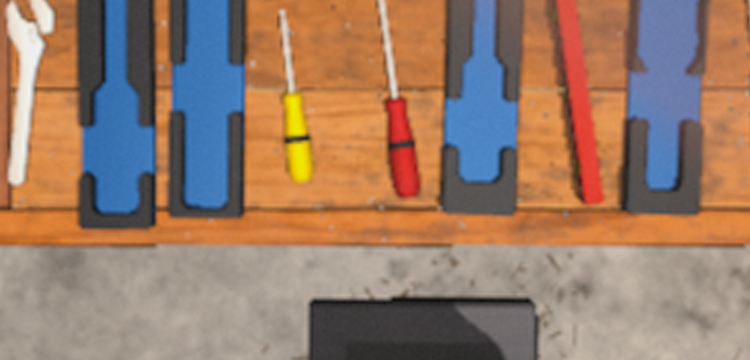

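```bash
sed -i 's/x1=.60/x1=.70/; s/.5995-.001\*r+.0005/.70-.001*r/' m.py
python3 - <<'E'
from m import *
z=np.load('top.npz'); p=eyes.camera_params('top'); im=z['im']
print('blue floor');blobs(.008,im,p,lambda h:(h[...,0]>98)&(h[...,0]<130)&(h[...,1]>90)&(h[...,2]>75))
print('red .014');blobs(.014,im,p,lambda h:((h[...,0]<5)|(h[...,0]>174))&(h[...,1]>170)&(h[...,2]>90))
print('red .038');blobs(.038,im,p,lambda h:((h[...,0]<5)|(h[...,0]>174))&(h[...,1]>170)&(h[...,2]>90))
print('steel');blobs(.01,im,p,lambda h:(h[...,1]<60)&(h[...,2]>140),150)
def ins(h):
    m=((h[...,0]>95)&(h[...,0]<135)|(h[...,2]<95)).astype('u1')
    return cv2.morphologyEx(cv2.morphologyEx(m,cv2.MORPH_CLOSE,np.ones((5,5))),cv2.MORPH_OPEN,np.ones((15,15)))
print('insert');blobs(.022,im,p,ins,8000)
g=grid(.012,im,p,x0=.33); cv2.imwrite('pics/o2.png',g[...,::-1])
X=z['X'];
for y in np.arange(-.3,.45,.05): 
    s=(abs(X[...,0]-.40)<.02)&(abs(X[...,1]-y)<.02); print(round(y,2),X[s][:,2].min().round(4),np.median(X[s][:,2]).round(4),X[s][:,2].max().round(4))
E
```

```text
blue floor
area 12170 mean [0.5126 0.2433] ang -0.48 rect [512.5 242.5  71.  243.   90. ] len -0.1217 0.1215 mid [0.5125 0.2433]
area 9829 mean [ 0.5245 -0.216 ] ang -3.02 rect [ 515.1 -214.1   68.3  211.    87.3] len -0.115 0.0961 mid [ 0.5151 -0.2155]
area 9372 mean [0.4787 0.3335] ang 0.87 rect [501.5 331.5  71.  231.   90. ] len -0.0929 0.1384 mid [0.5014 0.3339]
area 7978 mean [ 0.4955 -0.0314] ang -2.23 rect [514.  -30.5  71.  192.   90. ] len -0.0779 0.1146 mid [ 0.5139 -0.0321]
red .014
area 3897 mean [ 0.5042 -0.1281] ang 7.73 rect [ 509.7 -127.1  225.7   20.7    7.7] len -0.1072 0.1185 mid [ 0.5098 -0.1273]
area 819 mean [0.4788 0.0524] ang 7.52 rect [480.   51.6  43.4  22.3   4.9] len -0.0205 0.023 mid [0.4801 0.0526]
area 1161 mean [0.429  0.0455] ang 9.06 rect [428.3  45.6  49.2  24.9   8.1] len -0.0252 0.024 mid [0.4283 0.0454]
red .038
area 3771 mean [ 0.5048 -0.1244] ang 7.73 rect [ 510.1 -123.8  221.2   20.3    7.4] len -0.1053 0.1159 mid [ 0.5101 -0.1236]
area 784 mean [0.4797 0.0527] ang 7.32 rect [480.7  52.1  42.5  21.5   5.2] len -0.0201 0.0222 mid [0.4807 0.052
[... 1122 characters left out ...]
02.1 331.5 256.5  75.5   0.6] len -0.1288 0.1278 mid [0.5022 0.3312]
area 13413 mean [ 0.4837 -0.0287] ang -0.6 rect [498.9 -30.1  73.1 220.8  88.1] len -0.0955 0.1255 mid [ 0.4986 -0.0288]
area 10798 mean [0.2702 0.0535] ang 86.67 rect [273.  44.  64. 194.   0.] len -0.108 0.088 mid [0.2696 0.0435]
-0.3 -0.0111 -0.0003 0.0325
-0.25 -0.0068 0.002 0.0275
-0.2 -0.0033 0.0209 0.0281
-0.15 -0.0051 0.0014 0.0449
-0.1 -0.0108 0.0003 0.0088
-0.05 -0.0073 0.0211 0.0293
-0.0 -0.0189 0.0197 0.0283
0.05 -0.0071 0.0007 0.0323
0.1 -0.0098 0.0005 0.0097
0.15 -0.0089 0.0001 0.0082
0.2 -0.0096 0.0023 0.0292
0.25 -0.0011 0.0098 0.0285
0.3 -0.0124 0.0132 0.029
0.35 0.002 0.014 0.0315
0.4 -0.0057 0.0009 0.0086
```

View pics/o2.png

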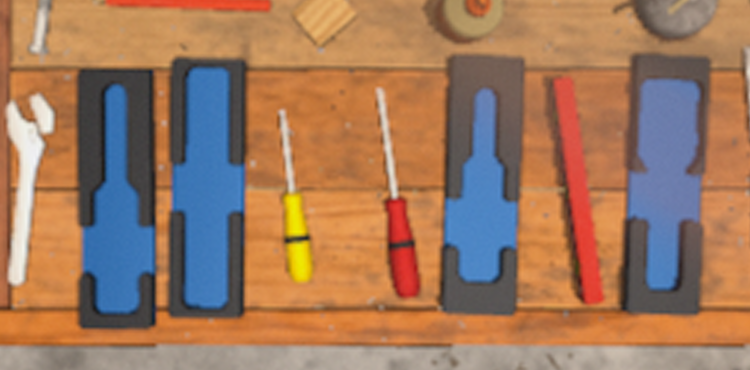

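```bash
python3 -m creep '[[60,0.541,-0.936,-0.11,0.078],[60,0.541,-0.936,-0.11,0.078],[60,0.541,-0.936,-0.11,0.078],[60,0.541,-0.936,-0.11,0.078],[60,0.541,-0.936,-0.11,0.078],[60,0.541,-0.936,-0.11,0.078],[60,0.541,-0.936,-0.11,0.078],[60,0.541,-0.936,-0.11,0.078]]' 30
```

```text
time: 1.1
eef_pos: [0.4318, 0.0919, 0.1553]
tcp_rot: [-0.072, 0.997, 0.0, 0.0]
ft_force: [0.2, 0.4, -0.5]
opening: 0.641
grasp_force: 0.0
```

Run:
```python
from h import *
o=sensors.get_obs(); print(o['time'],o['eef_pos'],o['tcp_rot'],o['joints'])
```

```text
1.1 [0.43179889 0.09190973 0.15531225] [-7.20042824e-02  9.97404300e-01  2.00769935e-04  7.21639071e-05] [ 8.08414116e-02 -1.42761693e-01  1.69435635e+00  4.00330655e-04
  1.58985015e+00 -1.63408056e+00]
```

```bash
python3 -m creep '[[60,0.05,-0.086,-0.05,0],[60,0.05,-0.086,-0.05,0],[60,0.05,-0.086,-0.05,0]]'
python3 - <<'E'
from h import *
o=sensors.get_obs(); p,im,d=cam('wrist'); np.savez('w1.npz',im=im,d=d,R=p['R'],t=p['t'])
cv2.imwrite('pics/w1.png',cv2.resize(im[...,::-1],(800,600),interpolation=cv2.INTER_CUBIC)); print(o['eef_pos'],p)
E
```

```text
time: 1.48
eef_pos: [0.4559, 0.0513, 0.1306]
tcp_rot: [-0.072, 0.997, 0.0, -0.001]
ft_force: [-0.2, 0.1, -0.0]
opening: 0.638
grasp_force: 0.0
[0.45591921 0.05127171 0.130562  ] {'fov_y': 65.70646984690485, 'cx': 252.4795791821992, 'cy': 188.22245815245094, 'R': array([[-0.14254942,  0.98978667,  0.00141657],
       [ 0.94880003,  0.13623864,  0.2849869 ],
       [ 0.28188324,  0.04196876, -0.95853037]]), 't': array([ 0.01424115, -0.44663949,  0.19003327])}
```

View pics/w1.png

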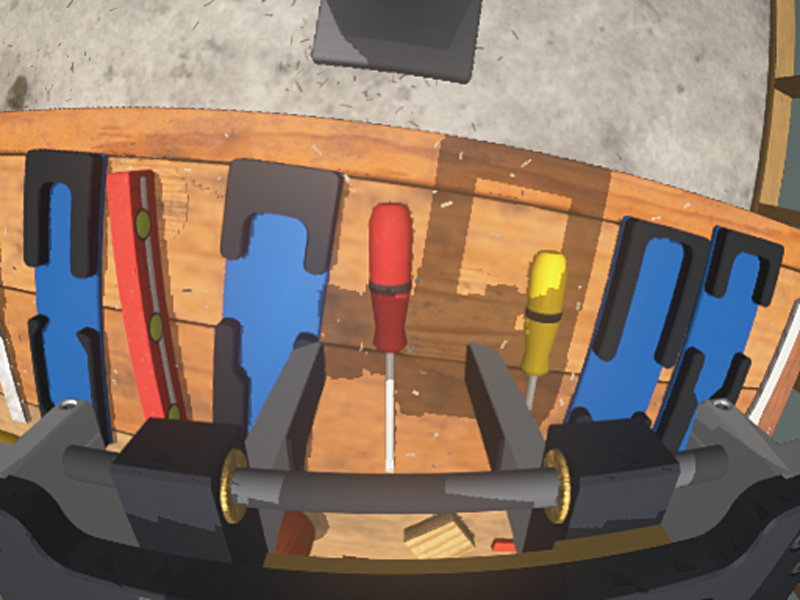

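```bash
cat >> h.py <<'E'
def wray(p,u,v,z):
    "wrist pixel (800x600 picture scale) to world on plane z"
    f=192/np.tan(np.radians(p['fov_y'])/2); a=np.array([u*.64-p['cx'],v*.64-p['cy']]); r=np.hypot(*a); th=r/f
    k=np.r_[a/r*np.sin(th),np.cos(th)]; R=np.array(p['R']); c=-R.T@np.array(p['t']); w=R.T@k
    return (c+w*(z-c[2])/w[2]).round(4)
E
python3 - <<'E'
from h import *
z=np.load('w1.npz'); p=eyes.camera_params('wrist'); p.update(R=z['R'],t=z['t'])
for n,u,v,h in [('red rear',390,204,.014),('red ctr',390,250,.028),('ring L',370,289,.014),('ring R',410,291,.014),('shaft0',390,352,.014),('shaft',389,465,.014),
 ('yel rear',550,252,.013),('yel ringL',526,315,.013),('yel ring R',563,318,.013),('yel shaft0',536,374,.013),
 ('cross notch corner L',245,265,.022),('cross notchR',325,273,.022),('cross rear L',235,160,.022),('cross rear R',343,174,.022)]: print(n,wray(p,u,v,h))
E
```

```text
red rear [0.4005 0.0404 0.014 ]
red ctr [0.4273 0.0443 0.028 ]
ring L [0.4579 0.0352 0.014 ]
ring R [0.4555 0.0616 0.014 ]
shaft0 [0.501  0.0546 0.014 ]
shaft [0.5983 0.0674 0.014 ]
yel rear [0.4151 0.1514 0.013 ]
yel ringL [0.4614 0.1443 0.013 ]
yel ring R [0.4599 0.1725 0.013 ]
yel shaft0 [0.5052 0.1632 0.013 ]
cross notch corner L [ 0.451  -0.0486  0.022 ]
cross notchR [0.4491 0.0052 0.022 ]
cross rear L [ 0.3834 -0.0613  0.022 ]
cross rear R [0.3851 0.0091 0.022 ]
```

```bash
python3 -m creep '[[60,-0.002,-0.004,-0.1,0],[60,-0.002,-0.004,-0.2,0],[60,-0.002,-0.004,-0.24,0],[60,-0.002,-0.004,-0.246,0],[60,-0.002,-0.004,-0.246,0]]' 30
```

```text
time: 2.15
eef_pos: [0.4562, 0.0497, 0.0092]
tcp_rot: [-0.073, 0.997, -0.0, 0.001]
ft_force: [-0.1, -1.1, 0.7]
opening: 0.636
grasp_force: 0.0
```

```bash
python3 -m creep '[[60,-0.002,-0.003,-0.008,0],[20,-0.002,-0.003,-0.008,0],[20,-0.002,-0.003,-0.008,0],[20,-0.002,-0.003,-0.008,0],[20,-0.002,-0.003,-0.008,0],[20,-0.002,-0.003,-0.008,0]]' 30
```

```text
time: 2.9
eef_pos: [0.4543, 0.0473, 0.0037]
tcp_rot: [-0.072, 0.997, 0.0, -0.0]
ft_force: [-0.1, -0.1, 0.8]
opening: 0.267
grasp_force: 30.0
```

```bash
python3 -m creep '[[20,0,0,0.1,0],[20,0,0.05,0.2,0],[20,-0.007,0.568,0.2,-0.02],[20,-0.007,0.568,0.2,-0.02],[20,-0.007,0.568,0.2,-0.02],[20,-0.007,0.568,0.2,-0.02],[20,-0.007,0.568,0.2,-0.02],[20,-0.007,0.568,0.2,-0.02]]'; python3 -m creep '[[20,0,0,0,0],[20,0,0,0,0]]';  python3 - <<'E'
from h import *
p,im,d=cam('wrist'); np.savez('w2.npz',im=im,d=d,R=p['R'],t=p['t'])
cv2.imwrite('pics/w2.png',cv2.resize(im[...,::-1],(800,600),interpolation=cv2.INTER_CUBIC))
E
```

```text
time: 3.9
eef_pos: [0.4505, 0.3312, 0.1031]
tcp_rot: [-0.01, 1.0, -0.001, -0.0]
ft_force: [1.4, -0.6, -0.5]
opening: 0.272
grasp_force: 30.0
time: 4.15
eef_pos: [0.4512, 0.3298, 0.1038]
tcp_rot: [-0.008, 1.0, -0.0, 0.0]
ft_force: [0.2, -0.1, -0.1]
opening: 0.272
grasp_force: 30.0
```

View pics/w2.png

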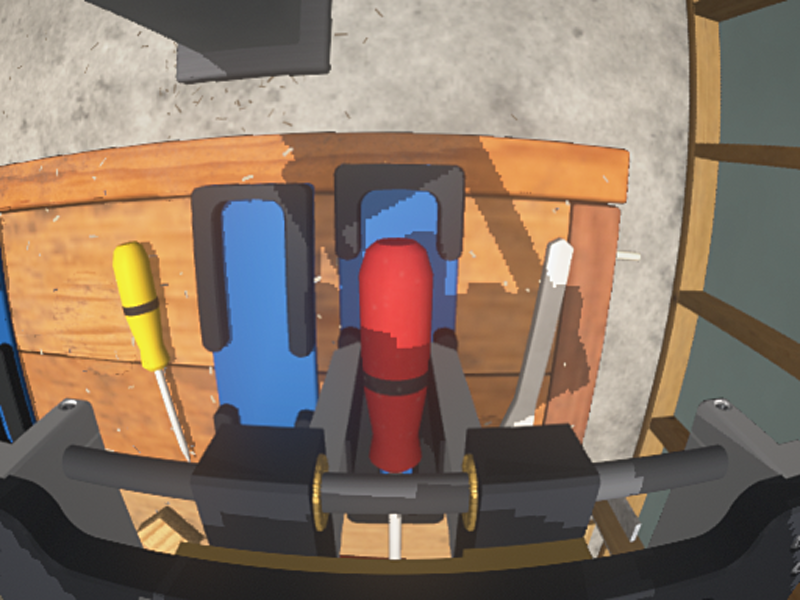

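Run:
```python
from h import *
z=np.load('w2.npz'); p=eyes.camera_params('wrist'); p.update(R=z['R'],t=z['t'])
for n,u,v,h in [('rearL',336,170,.022),('rearR',465,172,.022),('innerL',361,205,.022),('innerR',439,205,.022),('arm endL',345,258,.022),('arm endR',453,258,.022),('outer R',463,255,.022),('floorR',457,320,.008),('floorL',341,320,.008),
('W rear',562,240,.01),('W L',547,260,.01),('W R',573,260,.01),('W L2',527,365,.01),('W R2',550,365,.01),('W L3',508,420,.01),('W R3',535,420,.01)]: print(n,wray(p,u,v,h))
```

```text
rearL [0.3726 0.2957 0.022 ]
rearR [0.3725 0.3677 0.022 ]
innerL [0.3924 0.3098 0.022 ]
innerR [0.3916 0.3536 0.022 ]
arm endL [0.423  0.3006 0.022 ]
arm endR [0.422  0.3628 0.022 ]
outer R [0.4201 0.3685 0.022 ]
floorR [0.4649 0.3692 0.008 ]
floorL [0.466 0.296 0.008]
W rear [0.4112 0.4329 0.01  ]
W L [0.4242 0.4241 0.01  ]
W R [0.4237 0.4418 0.01  ]
W L2 [0.4958 0.4185 0.01  ]
W R2 [0.4961 0.435  0.01  ]
W L3 [0.5387 0.4104 0.01  ]
W R3 [0.5395 0.4306 0.01  ]
```

```bash
python3 -m creep '[[20,-0.001,0.002,-0.1,0],[20,-0.001,0.002,-0.15,0],[20,-0.001,0.002,-0.178,0],[20,-0.001,0.002,-0.178,0],[20,-0.001,0.002,-0.178,0]]'
```

```text
time: 4.82
eef_pos: [0.4515, 0.3327, 0.0163]
tcp_rot: [-0.009, 1.0, 0.001, 0.001]
ft_force: [0.6, -0.0, -0.5]
opening: 0.274
grasp_force: 30.0
```

```bash
python3 -m creep '[[20,0,-0.002,-0.007,0],[20,0,-0.002,-0.007,0],[46,0,-0.002,-0.007,0],[46,0,-0.002,-0.007,0],[46,0,-0.002,-0.007,0]]'; python3 -m creep '[[46,0,0,0.03,0],[46,0,0,0.15,0],[46,0,0,0.2,0],[46,0,0,0.2,0]]'
python3 - <<'E'
from h import *
p,im,d=cam('wrist'); np.savez('w3.npz',im=im,d=d,R=p['R'],t=p['t'])
cv2.imwrite('pics/w3.png',cv2.resize(im[...,::-1],(800,600),interpolation=cv2.INTER_CUBIC))
E
```

```text
time: 5.45
eef_pos: [0.4504, 0.3314, 0.0114]
tcp_rot: [-0.009, 1.0, 0.0, 0.0]
ft_force: [-0.6, -0.6, -0.0]
opening: 0.49
grasp_force: 0.0
time: 5.95
eef_pos: [0.4523, 0.3325, 0.1153]
tcp_rot: [-0.009, 1.0, 0.002, 0.003]
ft_force: [0.7, -0.1, -0.1]
opening: 0.492
grasp_force: 0.0
```

View pics/w3.png

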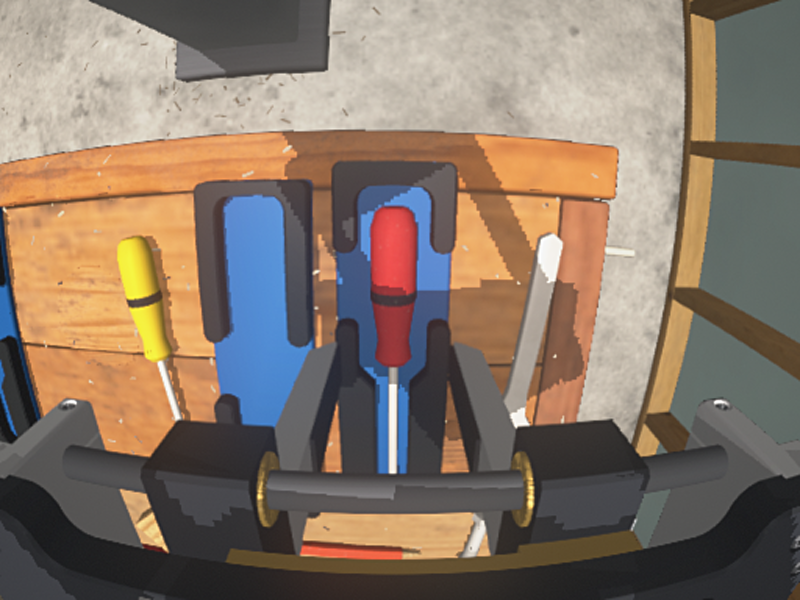

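Run:
```python
from h import *
z=np.load('w3.npz'); p=eyes.camera_params('wrist'); p.update(R=z['R'],t=z['t'])
for n,u,v,h in [('rear',134,237,.013),('L',125,303,.013),('R',163,299,.013),('sh0',160,360,.013),('sh',178,418,.013)]: print(n,wray(p,u,v,h))
```

```text
rear [0.4144 0.1546 0.013 ]
L [0.4619 0.1398 0.013 ]
R [0.4583 0.1729 0.013 ]
sh0 [0.5052 0.1624 0.013 ]
sh [0.5543 0.1682 0.013 ]
```

```bash
python3 -m creep '[[60,0.015,-0.1,0,0.0165],[60,0.015,-0.225,0,0.0165],[60,0.015,-0.355,0,0.0165],[60,0.015,-0.355,-0.08,0.0165],[60,0.015,-0.355,-0.14,0.0165],[60,0.015,-0.355,-0.2,0.0165],[60,0.015,-0.355,-0.2,0.0165]]'; python3 -m creep '[[60,0,0,0,0]]'
```

```text
time: 6.88
eef_pos: [0.4538, 0.1528, 0.0069]
tcp_rot: [-0.061, 0.998, -0.001, -0.005]
ft_force: [-0.2, 0.5, -0.4]
opening: 0.635
grasp_force: 0.0
time: 7.0
eef_pos: [0.4578, 0.1538, 0.0112]
tcp_rot: [-0.061, 0.998, 0.0, -0.0]
ft_force: [0.5, -0.9, -0.1]
opening: 0.636
grasp_force: 0.0
```

```bash
python3 -m creep '[[60,0.003,0.002,-0.011,0],[60,0.003,0.002,-0.012,0],[15,0.003,0.002,-0.012,0],[15,0.003,0.002,-0.012,0],[15,0.003,0.002,-0.012,0],[15,0.003,0.002,-0.012,0],[15,0.003,0.002,-0.012,0]]' 30
```

```text
time: 7.88
eef_pos: [0.4594, 0.1549, 0.0053]
tcp_rot: [-0.061, 0.998, 0.0, 0.0]
ft_force: [0.7, 0.3, 0.4]
opening: 0.254
grasp_force: 30.0
```

```bash
python3 -m creep '[[15,0,0,0.1,0],[15,0,-0.05,0.2,0],[15,0.022,-0.369,0.2,-0.025],[15,0.022,-0.369,0.2,-0.025],[15,0.022,-0.369,0.2,-0.025],[15,0.022,-0.369,0.2,-0.025],[15,0.022,-0.369,0.2,-0.025]]';  python3 -m creep '[[15,0,0,0,0],[15,0,0,0,0]]';python3 - <<'E'
from h import *
p,im,d=cam('wrist'); np.savez('w4.npz',im=im,d=d,R=p['R'],t=p['t'])
cv2.imwrite('pics/w4.png',cv2.resize(im[...,::-1],(800,600),interpolation=cv2.INTER_CUBIC))
E
```

```text
time: 8.75
eef_pos: [0.4701, -0.0291, 0.1049]
tcp_rot: [0.017, 1.0, 0.0, -0.0]
ft_force: [0.2, 0.3, -1.0]
opening: 0.254
grasp_force: 30.0
time: 9.0
eef_pos: [0.4703, -0.0286, 0.1052]
tcp_rot: [0.016, 1.0, 0.0, -0.0]
ft_force: [0.1, -0.9, -0.7]
opening: 0.254
grasp_force: 30.0
```

View pics/w4.png

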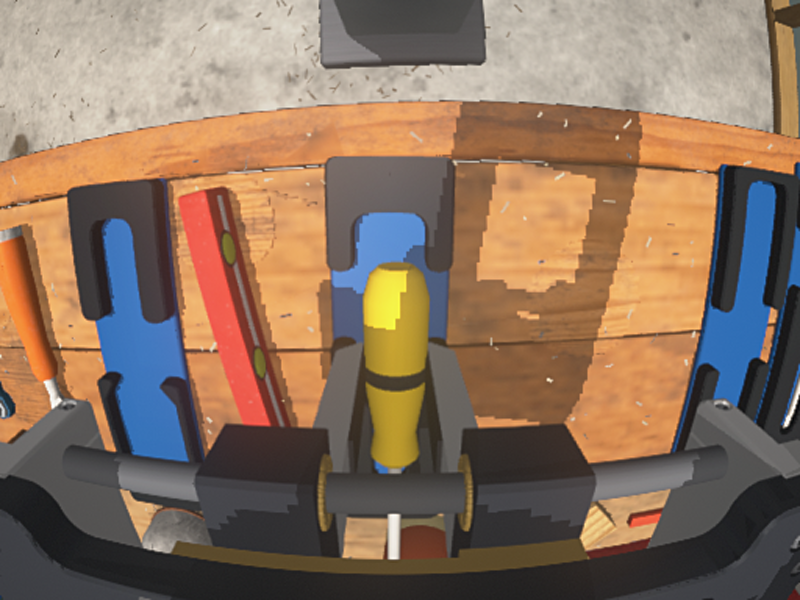

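Run:
```python
from h import *
z=np.load('w4.npz'); p=eyes.camera_params('wrist'); p.update(R=z['R'],t=z['t'])
for n,u,v,h in [('rear',397,265,.113),('sh0',394,470,.113),('inner rear',392,213,.022),('rear edge',390,157,.022),('rearL',326,160,.022),('rearR',453,160,.022),('armL',339,268,.022),('armR',440,268,.022),('outL',331,265,.022),('outR',449,265,.022),('floorL',333,330,.008),('floorR',447,330,.008),
('level rL',181,197,.038),('level rR',224,188,.038),('level far L',238,410,.038),('level far R',268,410,.038),('winsL',68,190,.022),('winsR',163,180,.022),('winner',118,220,.022),('flL',100,330,.008),('flR',182,318,.008)]: print(n,wray(p,u,v,h))
z=np.load('w2.npz');p.update(R=z['R'],t=z['t']); print(wray(p,396,241,.114),wray(p,390,470,.114))
```

```text
rear [ 0.4252 -0.0265  0.113 ]
sh0 [ 0.5206 -0.031   0.113 ]
inner rear [ 0.4159 -0.0285  0.022 ]
rear edge [ 0.3842 -0.0285  0.022 ]
rearL [ 0.3841 -0.0644  0.022 ]
rearR [0.3867 0.0066 0.022 ]
armL [ 0.4468 -0.0605  0.022 ]
armR [ 0.4488 -0.0018  0.022 ]
outL [ 0.4448 -0.0651  0.022 ]
outR [0.4472 0.0035 0.022 ]
floorL [ 0.4905 -0.069   0.008 ]
floorR [0.4929 0.0038 0.008 ]
level rL [ 0.3975 -0.1474  0.038 ]
level rR [ 0.3949 -0.1202  0.038 ]
level far L [ 0.5326 -0.1309  0.038 ]
level far R [ 0.5321 -0.1105  0.038 ]
winsL [ 0.3836 -0.2447  0.022 ]
winsR [ 0.3866 -0.1669  0.022 ]
winner [ 0.4081 -0.2042  0.022 ]
flL [ 0.4882 -0.2476  0.008 ]
flR [ 0.4799 -0.1736  0.008 ]
[0.3964 0.3292 0.114 ] [0.4998 0.3282 0.114 ]
```

```bash
python3 -m creep '[[15,0.002,-0.005,-0.05,0],[15,0.002,-0.005,-0.15,0],[15,0.002,-0.005,-0.17,0],[15,0.002,-0.005,-0.178,0],[15,0.002,-0.005,-0.178,0],[15,0.002,-0.005,-0.178,0]]'
```

```text
time: 9.8
eef_pos: [0.4727, -0.0324, 0.018]
tcp_rot: [0.017, 1.0, -0.0, 0.002]
ft_force: [0.2, 0.5, -1.3]
opening: 0.252
grasp_force: 30.0
```

```bash
python3 -m creep '[[15,-0.002,0.001,-0.007,0],[15,-0.002,0.001,-0.007,0],[46,-0.002,0.001,-0.007,0],[46,-0.002,0.001,-0.007,0],[46,-0.002,0.001,-0.007,0]]'; python3 -m creep '[[46,0,0,0.03,0],[46,0,0,0.15,0],[46,0,0,0.2,0],[46,0,0,0.2,0]]'
python3 - <<'E'
from h import *
p,im,d=cam('wrist'); np.savez('w5.npz',im=im,d=d,R=p['R'],t=p['t'])
cv2.imwrite('pics/w5.png',cv2.resize(im[...,::-1],(800,600),interpolation=cv2.INTER_CUBIC))
E
```

```text
time: 10.42
eef_pos: [0.4703, -0.0317, 0.0126]
tcp_rot: [0.017, 1.0, 0.0, -0.0]
ft_force: [0.4, 0.2, -0.2]
opening: 0.487
grasp_force: 0.0
time: 10.92
eef_pos: [0.4725, -0.0321, 0.1163]
tcp_rot: [0.017, 1.0, -0.001, 0.004]
ft_force: [-0.3, 0.3, -1.0]
opening: 0.487
grasp_force: 0.0
```

View pics/w5.png

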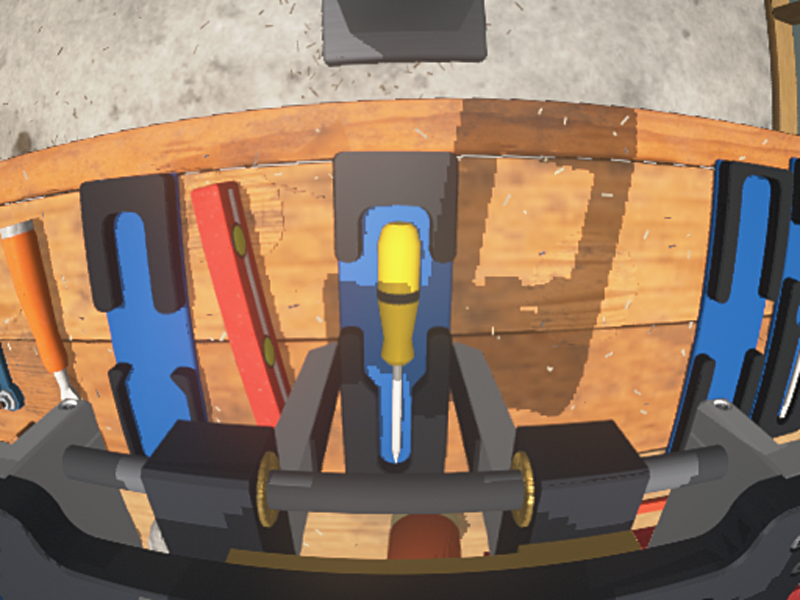

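```bash
python3 -m creep '[[42,0.058,0.917,-0.02,-0.01],[42,0.058,0.917,-0.02,-0.01],[42,0.058,0.917,-0.02,-0.01],[42,0.058,0.917,-0.02,-0.01],[42,0.058,0.917,-0.02,-0.01],[42,0.058,0.917,-0.02,-0.01],[42,0.058,0.917,-0.02,-0.01],[42,0.058,0.917,-0.02,-0.01]]'; python3 -m creep '[[42,0,0,0,0],[42,0,0,0,0]]';python3 - <<'E'
from h import *
p,im,d=cam('wrist'); np.savez('w6.npz',im=im,d=d,R=p['R'],t=p['t'])
cv2.imwrite('pics/w6.png',cv2.resize(im[...,::-1],(800,600),interpolation=cv2.INTER_CUBIC))
E
```

```text
time: 11.98
eef_pos: [0.4973, 0.4294, 0.0991]
tcp_rot: [0.047, 0.999, -0.001, -0.002]
ft_force: [-0.4, -0.4, -1.0]
opening: 0.45
grasp_force: 0.0
time: 12.22
eef_pos: [0.4989, 0.4253, 0.1012]
tcp_rot: [0.049, 0.999, -0.001, -0.001]
ft_force: [0.5, -0.5, 0.6]
opening: 0.45
grasp_force: 0.0
```

View pics/w6.png

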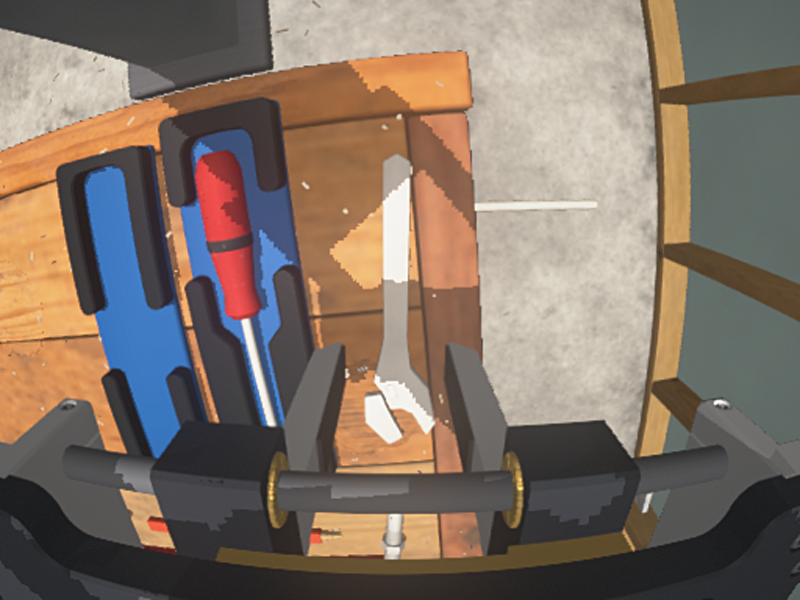

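Run:
```python
from h import *
z=np.load('w6.npz'); p=eyes.camera_params('wrist'); p.update(R=z['R'],t=z['t'])
for n,u,v,h in [('rear',397,155,.01),('L1',384,180,.01),('R1',410,180,.01),('L2',384,300,.01),('R2',408,300,.01),('L3',380,350,.01),('R3',408,350,.01),('tipL',394,444,.01),('tipR',434,432,.01),('jawL',366,395,.01)]: print(n,wray(p,u,v,h))
```

```text
rear [0.4119 0.4348 0.01  ]
L1 [0.4256 0.4259 0.01  ]
R1 [0.4271 0.4408 0.01  ]
L2 [0.4976 0.4184 0.01  ]
R2 [0.499 0.433 0.01 ]
L3 [0.5303 0.4124 0.01  ]
R3 [0.532 0.43  0.01 ]
tipL [0.603 0.414 0.01 ]
tipR [0.5958 0.4424 0.01  ]
jawL [0.5618 0.3995 0.01  ]
```

```bash
python3 -m creep '[[42,0.001,0,-0.1,-0.001],[42,0.001,0,-0.16,-0.001],[42,0.001,0,-0.186,-0.001],[42,0.001,0,-0.186,-0.001],[42,0.001,0,-0.186,-0.001]]'
```

```text
time: 12.9
eef_pos: [0.5011, 0.4273, 0.0119]
tcp_rot: [0.052, 0.999, 0.001, 0.001]
ft_force: [0.3, -0.4, 0.0]
opening: 0.447
grasp_force: 0.0
```

```bash
python3 -m creep '[[42,-0.002,-0.002,-0.012,0],[42,-0.002,-0.002,-0.016,0],[42,-0.002,-0.002,-0.016,0],[8,-0.002,-0.002,-0.016,0],[8,-0.002,-0.002,-0.016,0],[8,-0.002,-0.002,-0.016,0],[8,-0.002,-0.002,-0.016,0],[8,-0.002,-0.002,-0.016,0]]' 40
```

```text
time: 13.9
eef_pos: [0.4989, 0.4258, 0.0018]
tcp_rot: [0.052, 0.999, 0.0, 0.0]
ft_force: [-0.0, 0.9, 1.4]
opening: 0.161
grasp_force: 40.0
```

```bash
python3 -m creep '[[8,0,0,0.08,0],[8,0,0,0.2,0],[8,0.013,-0.7,0.2,0.0095],[8,0.013,-0.7,0.2,0.0095],[8,0.013,-0.7,0.2,0.0095],[8,0.013,-0.7,0.2,0.0095],[8,0.013,-0.7,0.2,0.0095],[8,0.013,-0.7,0.2,0.0095]]'; python3 -m creep '[[8,0,-0.577,0,0],[8,0,-0.577,0,0],[8,0,-0.577,0,0],[8,0,-0.577,0,0],[8,0,-0.577,0,0],[8,0,-0.577,0,0],[8,0,-0.577,0,0]]';python3 - <<'E'
from h import *
p,im,d=cam('wrist'); np.savez('w7.npz',im=im,d=d,R=p['R'],t=p['t'])
o=sensors.get_obs();print(o['eef_pos'])
cv2.imwrite('pics/w7.png',cv2.resize(im[...,::-1],(800,600),interpolation=cv2.INTER_CUBIC))
E
```

```text
time: 14.9
eef_pos: [0.5045, 0.073, 0.1011]
tcp_rot: [0.023, 1.0, -0.0, -0.001]
ft_force: [1.0, -0.1, -2.1]
opening: 0.158
grasp_force: 40.0
time: 15.78
eef_pos: [0.5049, -0.2119, 0.101]
tcp_rot: [0.022, 1.0, 0.001, -0.001]
ft_force: [0.1, 0.0, -0.3]
opening: 0.157
grasp_force: 40.0
[ 0.50508121 -0.21145755  0.10120939]
```

View pics/w7.png

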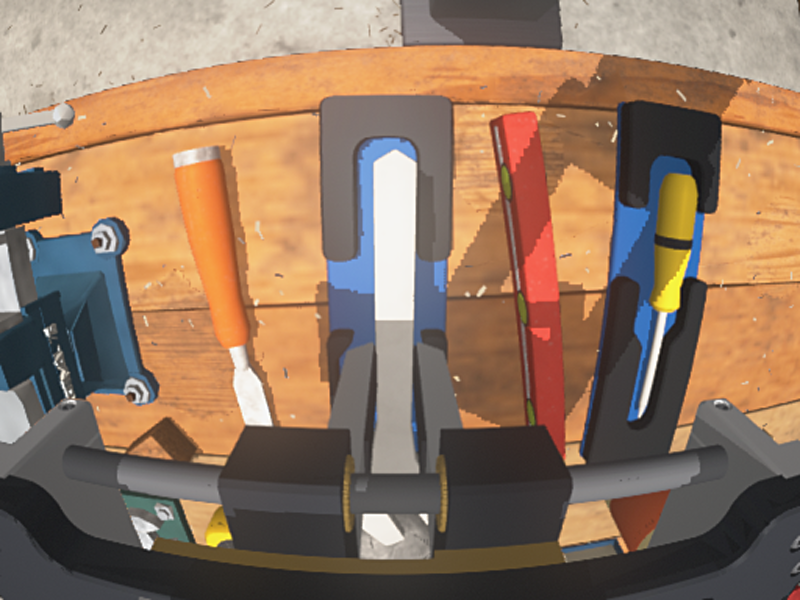

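Run:
```python
from h import *
z=np.load('w7.npz'); p=eyes.camera_params('wrist'); p.update(R=z['R'],t=z['t'])
for n,u,v,h in [('W rear',394,150,.1094),('W1L',374,165,.109),('W1R',416,165,.109),('W2L',375,330,.109),('W2R',412,330,.109),('in rear',388,138,.022),('rL',320,100,.022),('rR',452,103,.022),('armL',324,255,.022),('armR',449,255,.022),('inL',355,200,.022),('inR',417,200,.022),('floorL',330,290,.008),('floorR',446,290,.008),
('lev rL',491,118,.038),('lev rR',536,112,.038),('lev 2L',524,330,.038),('lev 2R',556,330,.038)]: print(n,wray(p,u,v,h))
```

```text
W rear [ 0.4168 -0.2085  0.1094]
W1L [ 0.4219 -0.216   0.109 ]
W1R [ 0.4226 -0.2007  0.109 ]
W2L [ 0.4855 -0.2191  0.109 ]
W2R [ 0.4862 -0.2045  0.109 ]
in rear [ 0.4081 -0.2113  0.022 ]
rL [ 0.3842 -0.2475  0.022 ]
rR [ 0.3896 -0.1754  0.022 ]
armL [ 0.4719 -0.2509  0.022 ]
armR [ 0.4752 -0.1797  0.022 ]
inL [ 0.4416 -0.2312  0.022 ]
inR [ 0.4432 -0.1968  0.022 ]
floorL [ 0.4967 -0.2513  0.008 ]
floorR [ 0.4999 -0.1803  0.008 ]
lev rL [ 0.3995 -0.1573  0.038 ]
lev rR [ 0.3958 -0.1326  0.038 ]
lev 2L [ 0.517  -0.1384  0.038 ]
lev 2R [ 0.5183 -0.1187  0.038 ]
```

```bash
python3 -m creep '[[8,0.002,-0.008,-0.05,0.002],[8,0.002,-0.008,-0.12,0.002],[8,0.002,-0.008,-0.16,0.002],[8,0.002,-0.008,-0.17,0.002],[8,0.002,-0.008,-0.17,0.002],[8,0.002,-0.008,-0.17,0.002]]'
```

```text
time: 16.58
eef_pos: [0.5074, -0.2168, 0.0182]
tcp_rot: [0.015, 1.0, -0.001, 0.001]
ft_force: [-0.2, -1.0, -2.0]
opening: 0.158
grasp_force: 40.0
```

```bash
python3 -m creep '[[8,-0.002,0.002,-0.013,0],[8,-0.002,0.002,-0.013,0],[8,-0.002,0.002,-0.013,0],[42,-0.002,0.002,-0.013,0],[42,-0.002,0.002,-0.013,0],[42,-0.002,0.002,-0.013,0]]'; python3 -m creep '[[42,0,0,0.03,0],[42,0,0,0.15,0],[42,0,0,0.2,0],[42,0,0,0.2,0]]'; python3 -m creep '[[42,0,0,0,0]]'
python3 - <<'E'
from h import *
p,im,d=cam('wrist'); np.savez('w8.npz',im=im,d=d,R=p['R'],t=p['t'])
o=sensors.get_obs();print(o['eef_pos'])
cv2.imwrite('pics/w8.png',cv2.resize(im[...,::-1],(800,600),interpolation=cv2.INTER_CUBIC))
E
```

```text
time: 17.32
eef_pos: [0.5057, -0.2159, 0.0107]
tcp_rot: [0.016, 1.0, -0.0, 0.0]
ft_force: [-0.2, -0.5, -0.1]
opening: 0.427
grasp_force: 0.0
time: 17.82
eef_pos: [0.5074, -0.2168, 0.1143]
tcp_rot: [0.016, 1.0, -0.002, 0.003]
ft_force: [0.7, -0.4, -0.3]
opening: 0.45
grasp_force: 0.0
time: 17.95
eef_pos: [0.5047, -0.2153, 0.1093]
tcp_rot: [0.016, 1.0, 0.0, -0.001]
ft_force: [-0.2, -0.4, 0.1]
opening: 0.446
grasp_force: 0.0
[ 0.50434828 -0.21511821  0.10846586]
```

View pics/w8.png

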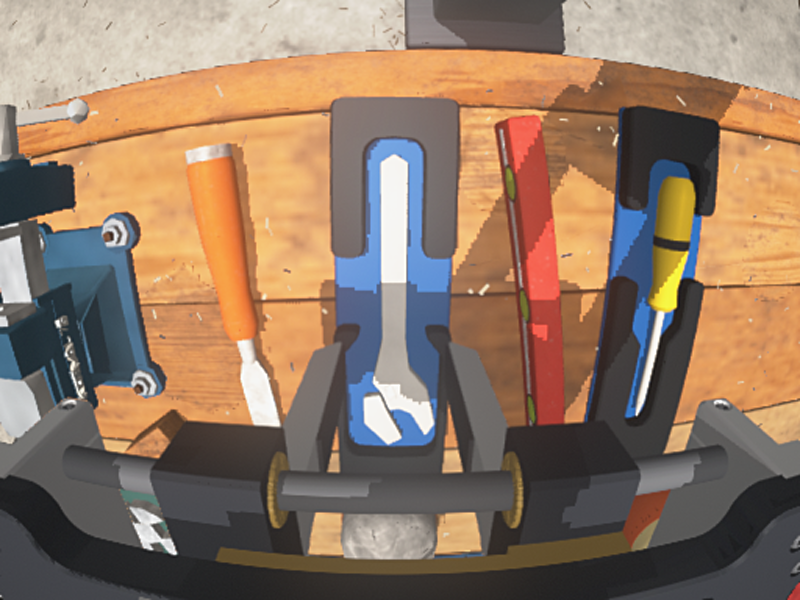

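```bash
python3 -m creep '[[60,0.009,0.1,0,0.0265],[60,0.009,0.18,0,0.0265],[60,0.009,0.18,0,0.0265],[60,0.009,0.18,-0.05,0.0265],[60,0.009,0.18,-0.1,0.0265],[60,0.009,0.18,-0.1,0.0265]]'
python3 - <<'E'
from h import *
p,im,d=cam('wrist'); np.savez('w9.npz',im=im,d=d,R=p['R'],t=p['t'])
o=sensors.get_obs();print(o['eef_pos'])
cv2.imwrite('pics/w9.png',cv2.resize(im[...,::-1],(800,600),interpolation=cv2.INTER_CUBIC))
E
```

```text
time: 18.75
eef_pos: [0.5073, -0.1256, 0.0567]
tcp_rot: [-0.067, 0.998, 0.001, -0.003]
ft_force: [0.4, 0.7, 0.4]
opening: 0.638
grasp_force: 0.0
[ 0.50857615 -0.12601159  0.05852567]
```

View pics/w9.png

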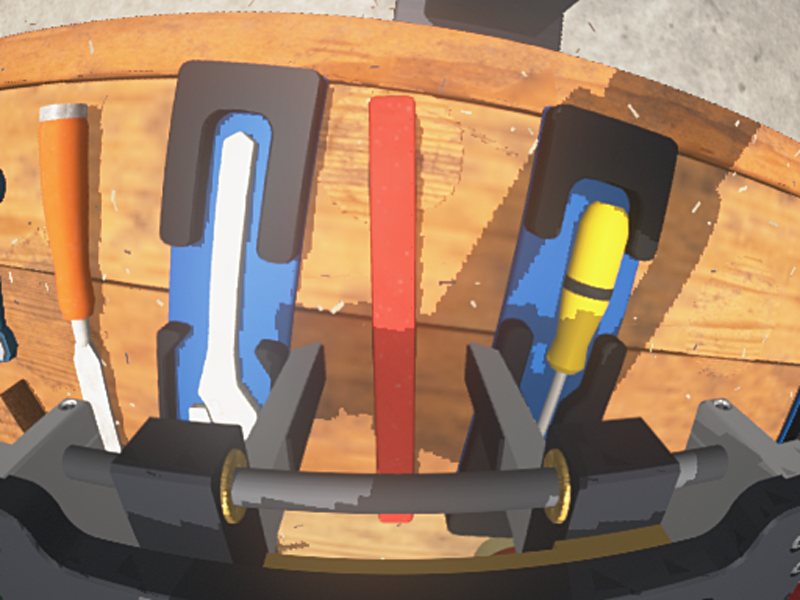

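```bash
python3 - <<'E'
from h import *
z=np.load('w9.npz'); p=eyes.camera_params('wrist'); p.update(R=z['R'],t=z['t'])
for u,v in [(392,98),(392,300),(396,520)]: print(wray(p,u,v,.038))
E
python3 -m creep '[[60,0,0,-0.06,0],[60,0,0,-0.1,0],[60,0,0,-0.1,0],[60,0,0,-0.1,0]]'
```

```text
[ 0.3971 -0.1415  0.038 ]
[ 0.4844 -0.1299  0.038 ]
[ 0.6145 -0.1105  0.038 ]
time: 19.3
eef_pos: [0.5109, -0.1263, 0.0117]
tcp_rot: [-0.067, 0.998, -0.0, 0.001]
ft_force: [0.3, 0.1, -1.1]
opening: 0.638
grasp_force: 0.0
```

```bash
python3 -m creep '[[60,-0.003,0,-0.008,0],[60,-0.003,0,-0.008,0],[18,-0.003,0,-0.008,0],[18,-0.003,0,-0.008,0],[18,-0.003,0,-0.008,0],[18,-0.003,0,-0.008,0],[18,-0.003,0,-0.008,0]]' 40
```

```text
time: 20.18
eef_pos: [0.5084, -0.1258, 0.0062]
tcp_rot: [-0.067, 0.998, -0.0, 0.0]
ft_force: [0.7, -0.7, 0.1]
opening: 0.21
grasp_force: 40.0
```

```bash
python3 -m creep '[[18,0,0,0.08,0],[18,0,0,0.2,0],[18,0.008,0.735,0.2,-0.0228],[18,0.008,0.735,0.2,-0.0228],[18,0.008,0.735,0.2,-0.0228],[18,0.008,0.735,0.2,-0.0228],[18,0.008,0.735,0.2,-0.0228],[18,0.008,0.735,0.2,-0.0228]]'; python3 -m creep '[[18,0,0.005,0,0],[18,0,0.005,0,0],[18,0,0.005,0,0]]'
python3 - <<'E'
from h import *
p,im,d=cam('wrist'); np.savez('w10.npz',im=im,d=d,R=p['R'],t=p['t'])
o=sensors.get_obs();print(o['eef_pos'])
cv2.imwrite('pics/w10.png',cv2.resize(im[...,::-1],(800,600),interpolation=cv2.INTER_CUBIC))
E
```

```text
time: 21.18
eef_pos: [0.5116, 0.2439, 0.1055]
tcp_rot: [0.004, 1.0, -0.0, -0.001]
ft_force: [0.6, -0.3, -2.7]
opening: 0.209
grasp_force: 40.0
time: 21.55
eef_pos: [0.5124, 0.2429, 0.1059]
tcp_rot: [0.005, 1.0, -0.0, -0.0]
ft_force: [-0.6, -0.7, -2.5]
opening: 0.211
grasp_force: 40.0
[0.51249746 0.24281902 0.10607593]
```

View pics/w10.png

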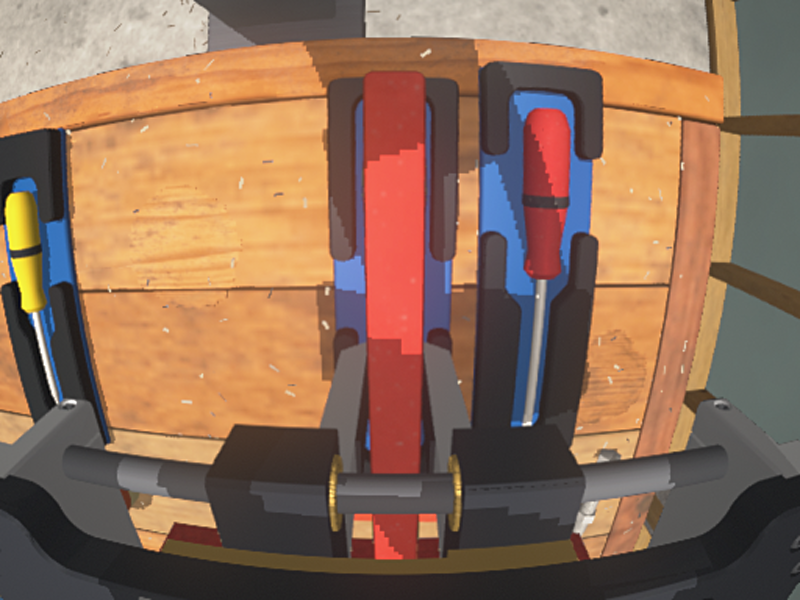

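Run:
```python
from h import *
z=np.load('w10.npz'); p=eyes.camera_params('wrist'); p.update(R=z['R'],t=z['t'])
zl=.106-.0062+.038
for n,u,v,h in [('lev rL',366,74,zl),('lev rR',425,74,zl),('l2L',366,330,zl),('l2R',422,330,zl),('rL',328,84,.022),('rR',459,84,.022),('aL',330,258,.022),('aR',455,258,.022),('fL',335,300,.008),('fR',452,300,.008),('inL',354,200,.022),('inR',432,200,.022)]: print(n,wray(p,u,v,h))
```

```text
lev rL [0.4001 0.235  0.1378]
lev rR [0.4003 0.2533 0.1378]
l2L [0.484  0.2332 0.1378]
l2R [0.4843 0.2522 0.1378]
rL [0.3833 0.2069 0.022 ]
rR [0.3842 0.2799 0.022 ]
aL [0.4836 0.2053 0.022 ]
aR [0.4844 0.278  0.022 ]
fL [0.5135 0.2052 0.008 ]
fR [0.5143 0.2786 0.008 ]
inL [0.4502 0.2203 0.022 ]
inR [0.4507 0.2644 0.022 ]
```

```bash
python3 -m creep '[[18,0,-0.002,-0.05,0.001],[18,0,-0.002,-0.12,0.001],[18,0,-0.002,-0.16,0.001],[18,0,-0.002,-0.17,0.001],[18,0,-0.002,-0.17,0.001],[18,0,-0.002,-0.17,0.001]]'; python3 -m creep '[[18,0,0,0,0],[18,0,0,0,0]]'
```

```text
time: 22.35
eef_pos: [0.5135, 0.2434, 0.0228]
tcp_rot: [0.001, 1.0, 0.001, 0.001]
ft_force: [0.2, 0.7, -1.5]
opening: 0.212
grasp_force: 40.0
time: 22.6
eef_pos: [0.5127, 0.2435, 0.0219]
tcp_rot: [0.001, 1.0, 0.0, 0.001]
ft_force: [0.7, -0.2, -1.7]
opening: 0.206
grasp_force: 40.0
```

```bash
python3 -m creep '[[18,0,-0.003,-0.013,0],[18,0,-0.003,-0.015,0],[18,0,-0.003,-0.015,0],[42,0,-0.003,-0.015,0],[42,0,-0.003,-0.015,0],[42,0,-0.003,-0.015,0]]'; python3 -m creep '[[42,0,0,0.03,0],[42,0,0,0.15,0],[42,0,0,0.27,0],[42,-0.2,0,0.4,0],[42,-0.4,0.2,0.4,0],[42,-0.4,0.4,0.4,0],[42,-0.4,0.4,0.4,0],[42,-0.4,0.4,0.4,0]]'
python3 - <<'E'
from h import *
from m import grid
p,im,d=cam('top'); X=cloud(p,d); g=grid(.012,im,p,x0=.33); cv2.imwrite('pics/end.png',g[...,::-1])
ps,s,ds=cam('scene'); cv2.imwrite('pics/ends.png',cv2.resize(s[140:340,80:400,::-1],(800,500),interpolation=cv2.INTER_CUBIC))
Z=cloud(ps,ds)
def zz(A,x,y,r=.008):
    m=(abs(A[...,0]-x)<r)&(abs(A[...,1]-y)<r); return m.sum(),np.median(A[m][:,2]).round(4) if m.any() else None
for n,x,y in [('slot handle',.44,.331),('slot h2',.48,.3315),('yel',.45,-.0295),('yel2',.50,-.0315),('wr',.47,-.214),('wr jaw',.57,-.216),('lev r',.42,.2425),('lev f',.6,.2415)]: print(n,zz(X,x,y),zz(Z,x,y))
E
```

```text
time: 23.35
eef_pos: [0.5123, 0.2418, 0.0136]
tcp_rot: [0.001, 1.0, 0.0, -0.0]
ft_force: [-0.7, 0.7, -0.0]
opening: 0.441
grasp_force: 0.0
time: 24.35
eef_pos: [0.3138, 0.4389, 0.2152]
tcp_rot: [0.001, 1.0, 0.001, 0.001]
ft_force: [1.1, -0.5, 0.8]
opening: 0.447
grasp_force: 0.0
slot handle (np.int64(34), np.float64(0.0354)) (np.int64(45), np.float64(0.031))
slot h2 (np.int64(38), np.float64(0.028)) (np.int64(70), np.float64(0.0071))
yel (np.int64(26), np.float64(0.0327)) (np.int64(65), np.float64(0.0307))
yel2 (np.int64(31), np.float64(0.0281)) (np.int64(75), np.float64(0.0229))
wr (np.int64(24), np.float64(0.0162)) (np.int64(49), np.float64(0.0177))
wr jaw (np.int64(26), np.float64(0.0183)) (np.int64(41), np.float64(0.0183))
lev r (np.int64(37), np.float64(0.0469)) (np.int64(59), np.float64(-0.4592))
lev f (np.int64(36), np.float64(0.0457)) (np.int64(31), np.float64(0.0447))
```

View pics/ends.png

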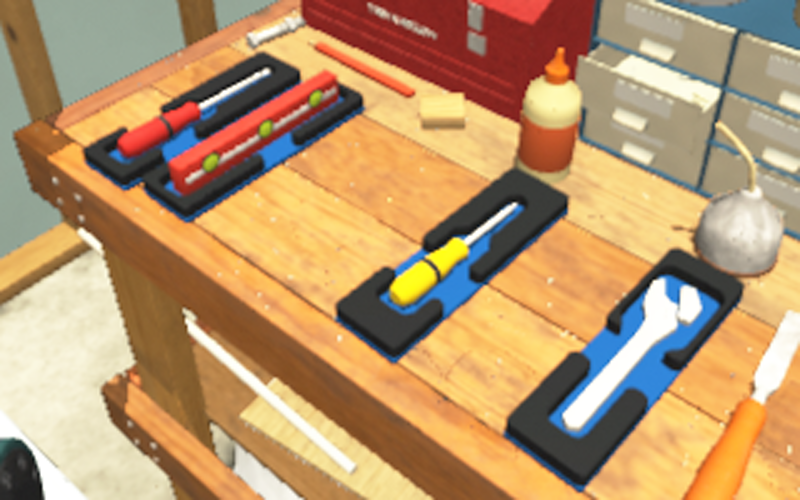

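View pics/end.png

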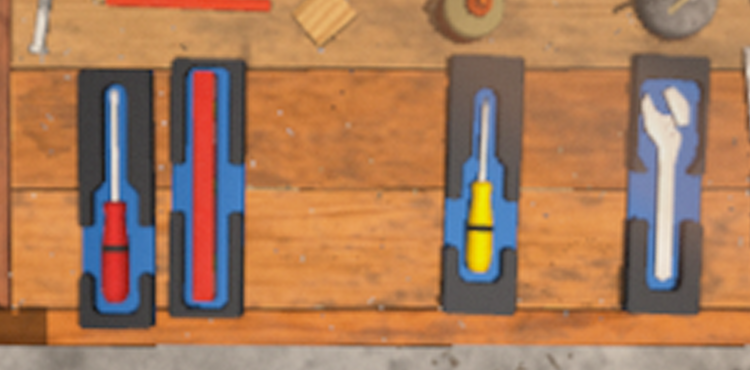

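All four tools lie in their cut-outs. Top heights are about 46 mm for the level, 18 mm for the wrench and 33–35 mm for the driver handles, which fits lying on the floor. The bottle and the can stand where they were.

```bash
python3 -c "
from workcell import job; print(job.sign_off())"
```

```text
the job is handed in; nothing more can be done
None
```

The job is handed in: both screwdrivers, the wrench and the level each lie down on the blue floor of their own insert and are let go, with the level on its edge and the glue bottle and oil can untouched, after about 24 s on the robot's clock.

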